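# Close the balance's draught shield before weighing

## Robot

A 6-joint arm with a two-finger parallel gripper is mounted at the origin on the work surface. World frame = base frame: x ahead of the robot, y to its left, z up, the work surface at z = 0. Lengths are in m, angles in rad, forces in N, time in s.
With the tool pointing down it reaches from about 0.225 to 0.875 m from the base axis. Payload 3.4 kg.
Tool frame: the origin (TCP) lies midway between the tips of the shut fingers; the grasp point (between the pads) lies 19 mm behind it (pinch_z is the distance from the TCP to the grasp point, in m); z points along the fingers, y is the line along which they close (so a half turn about z gives the same grasp; the last joint's range is limited). The gripper opens to 85 mm and grips with 20 to 120 N. Pads are 22 mm wide; open, the fingers measure 114 mm over their backs; the gripper's body (76 mm by 85 mm) begins 54 mm behind the grasp point. The pads swing forward as they close: fully open they stand 13 mm farther back than shut.
Start: joints at [1.008, 0.276, 1.505, -0, 1.361, -0.121], TCP at [0.246, 0.52, 0.231] pointing down, gripper open.
Joint ranges: [-2.89, 2.89], [-0.75, 2.08], [0.22, 2.7], [-1.18, 4.32], [0.11, 2.71], [-2.7, 2.7]. Speed limits (rad/s): [2.57, 2.57, 3.14, 3.14, 3.14, 3.14].

## Interface

Orientations are given as a unit quaternion [w, x, y, z].
In Python, from rig import get_state, get_image, sign_off, pinch_z gives the robot as it stands.
- The arm moves only by the tool send_rows, never from a script. Its argument "steps" is one flat list of numbers, 5 for each row, row after row: the gripper's target within -1 to 1 (fully open at 1, half-way at 0, shut at -1), then the shift along the tool's x, y, z in cm, then the turn about the tool's z in degrees. In form: [gripper, x, y, z, roll, gripper, x, y, z, roll, ...]. A call has 1 to 12 rows; each row shifts and turns the commanded pose from where the row before left it, along the tool's axes as they then stand; what a row does not reach is not made up. A row lasts 1/10 s, in which the tool goes at most 50 mm and 8.59 degrees, less where a joint would pass 70% of its speed; a pose out of reach is approached as far as the arm can. A call is refused whole if a number of a shift passes 5 or a number of a turn 8.59, either way. A call with a gripper value outside its range is refused whole. The fingers move at their own pace and stop on an object; "newtons" is the grip in N (left out, the last holds). Time passes only in rows, so rows that do not move let the fingers close. It gives the time, the measured TCP pose, the force, the opening and the grip force at its end, in the units of the state.
- get_state(): the state, without advancing time (a new reading comes with each control period).
- get_image(name): name is "scene" or "top" or "wrist"; returns a dict with "color" (384x512x3 uint8, red, green, blue), "mtx" (3x3 intrinsics, pixels), "k1" (the pictures are not rectified: a ray, as slopes to the right and down, at radius r is drawn at 1 + k1 r^2 times it, then the intrinsics apply), "T" (4x4, takes a point from camera to world coordinates); the wrist camera has in their place "mount" (4x4, takes a point from camera to tool coordinates, whose origin is the TCP and whose axes are the flange's). Camera axes: x right, y down, z forward; pixel columns grow to the right and rows downward; lengths in m; the calibration is good to about 2 mm. A picture is of the moment at which its call begins: read the wrist's pose just before it. There is no depth.
- sign_off(): hands the job in; it is judged then, once.
The state is a dict: "clock": time; "qpos": joint angles; "qd": joint speeds; "effort": joint torques, N m; "position": TCP position; "ee_rot": TCP orientation; "contact_force": force on the tool from outside, world axes, zero at the start; "moment": the same for the moment, N m; "width": finger opening in m; "gripper_force": force on a finger pad.
Only numpy, scipy, OpenCV 4.12 (cv2) and the standard library are available. Lean on these libraries where they do the work, as an engineer would, in place of code of your own. Each camera call takes 0.05 s, during which the arm holds its last target. There are 200 camera calls.

## Task

The laboratory balance cannot settle while its glass draught shield stands open: push the left side door, the right side door and the top hatch fully shut with the fingertips, in any order. Slide them without slamming; do not disturb the dish on the pan or lift or move the beaker, jar and spoon beside the balance.

Things in the scene. Friction and masses are not known exactly. Their poses are not given: they have to be found in the camera images.
- balance: white bench-top balance, fixed, 345 x 200 x 200 mm without its moving parts. Origin on the bench under the pan's centre; x points from the front (low black control panel, facing the robot) to the rear, y to its left (also the robot's left), z up. Place and yaw (up to 0.3 rad either way) vary. The base, 60 mm high, runs from x = -185 to +160 mm, y = -100 to +100.
- pan (a point): centre of the top of the balance's round steel pan, 90 mm across, z = 68 mm, inside the glass chamber (x = -95 to +95 mm of the balance). The flat roof, top at z = 200 mm, spans x = -95 to +160, y = -88 to +88, over the chamber and the solid white column behind it (x = 95 to 160); over the pan it has an opening of 100 x 110 mm, which the hatch covers.
- left_door (a joint): how far the left side door stands open, m: 0 = shut (at its stop), 0.12 = fully open. It slides along the balance's x, opens to the rear (+x), shuts to the front (-x, towards the robot). It stays where it is left; it takes 1 to 3 N to move, the more the faster.
- right_door (a joint): the same for the right side door (mirror image)
- hatch (a joint): how far the top hatch stands open, m: 0 = shut (at its stop), 0.12 = fully open to the rear (+x of the balance); it shuts towards the front (-x). Same friction as the doors.
- left_door_push (a point): moves with the left door: centre of the flat rear end of its grey grip, to be pushed to the balance's -x; axes as the balance's. Grip: bar 100 mm long (x), y = 92.5 to 120.5 mm, z = 160 to 196 mm of the balance, on the outside of the door; too long to pinch. The door is a clear pane 180 mm long, outer face at y = 92.5; it runs on 75 mm behind this grip end, beside the pushing finger.
- right_door_push (a point): the same on the right door, at negative y of the balance
- hatch_push (a point): moves with the hatch: centre of its rear edge, the face to push on (towards the balance's -x); axes as the balance's. The hatch is a grey slab 115 mm (x) x 130 mm (y) x 16 mm thick with a white top inlay, lying on the roof: underside z = 201 mm, top 217 mm. Behind it the roof is flat, up to x = 160 mm of the balance.
- dish: white weighing dish (small open bowl), 60 mm across, 18 mm high, standing on the steel pan inside the chamber; origin under its centre. To be left alone.
- beaker: glass beaker, 54 mm across, 75 mm high, upright on the bench beside the balance; origin under its centre. To be left alone.
- jar: brown glass jar with a cap, 52 mm across, 85 mm high, upright on the bench beside the balance; origin under its centre. To be left alone.
- spoon: steel measuring spoon, 150 mm long, lying on the bench beside the balance, along its own x; origin near its middle, on the bench. To be left alone.

How it is judged:
By the outcome, as a careful person would: the job done as asked, in the order asked, and still so for the second after the job is handed in, with the robot touching nothing.
It also fails if it takes over 58 s, if anything falls off the work surface, if the arm or the gripper's body presses on something with over 40 N, if the wrist force passes 120 N, or if a joint passes its speed limit or range.

## Working session

There is one attempt and no reset: what is moved stays moved. The work goes in short steps, Python scripts to look and compute and a tool call to move; the robot and the scene stay as the last step left them, time stands still between calls to the robot, and variables do not carry over. Pictures are saved under pics/ and viewed, at most 10 in all, crops included, and the job is handed in when it is done.

Besides the shell and the picture viewer there is one more tool, called as a command line: name --argument value ..., lists and objects as JSON in quotes. send_rows: Moves the arm, as the interface text tells. Its arguments: {"type":"object","properties":{"steps":{"type":"array"},"newtons":{"type":"number"}},"required":["steps"]}

```bash
mkdir -p pics; ls; python3 - <<'E'
from rig import *
import cv2
s=get_state();print(s['clock'],s['position'],s['ee_rot'],s['width'],pinch_z)
for n in("scene","top"):
    d=get_image(n);cv2.imwrite(f"pics/{n}0.png",d["color"][:,:,::-1]);print(n,d["mtx"],d["k1"],d["T"])
E
```

```text
pics
0.0 [0.24557966 0.5193154  0.23038663] [-3.23575297e-04  2.19114887e-01  9.75698591e-01 -9.06746632e-04] 0.08544890494285606 0.0187
scene [[471.16149065   0.         250.90188302]
 [  0.         471.16149065 188.22887312]
 [  0.           0.           1.        ]] 0.006772526033461054 [[-1.07334436e-01 -9.37441456e-01  3.31183989e-01  1.08610524e-01]
 [-9.94222783e-01  1.00998544e-01 -3.63366583e-02  4.18392545e-02]
 [ 6.14389027e-04 -3.33170842e-01 -9.42866275e-01  1.43328584e+00]
 [ 0.00000000e+00  0.00000000e+00  0.00000000e+00  1.00000000e+00]]
top [[488.68692194   0.         260.04384554]
 [  0.         488.68692194 202.4950916 ]
 [  0.           0.           1.        ]] -0.20876917408679765 [[ 0.01373341 -0.9803614   0.19673058  0.27397142]
 [-0.99987726 -0.01198078  0.01009617 -0.01682054]
 [-0.00754091 -0.19684509 -0.9804056   1.40299322]
 [ 0.          0.          0.          1.        ]]
```

View pics/scene0.png

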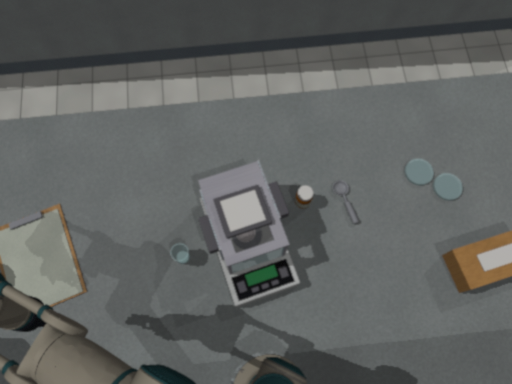

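View pics/top0.png

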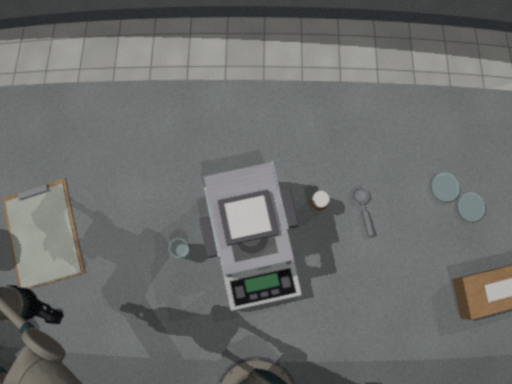

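The balance stands around pixel (250,235) in both views, yawed slightly. The grips stick out at about (212,240) on the left and (290,205) on the right, with the beaker at (180,248) and the jar at (320,200) in top. I'll enlarge both views.

```bash
python3 - <<'E'
import cv2
for n,(x,y) in {"scene":(165,155),"top":(165,155)}.items():
    c=cv2.imread(f"pics/{n}0.png")[y:y+150,x:x+200]
    c=cv2.convertScaleAbs(cv2.resize(c,None,fx=4,fy=4,interpolation=cv2.INTER_CUBIC),alpha=1.4)
    for i in range(0,200,20):
        cv2.putText(c,str(x+i),(i*4,10),0,.35,(0,255,255));cv2.line(c,(i*4,12),(i*4,18),(0,255,255))
    for i in range(0,150,20):
        cv2.putText(c,str(y+i),(0,i*4+4),0,.35,(0,255,255));cv2.line(c,(24,i*4),(30,i*4),(0,255,255))
    cv2.imwrite(f"pics/{n}z.png",c)
E
```

```text
(no output)
```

View pics/scenez.png

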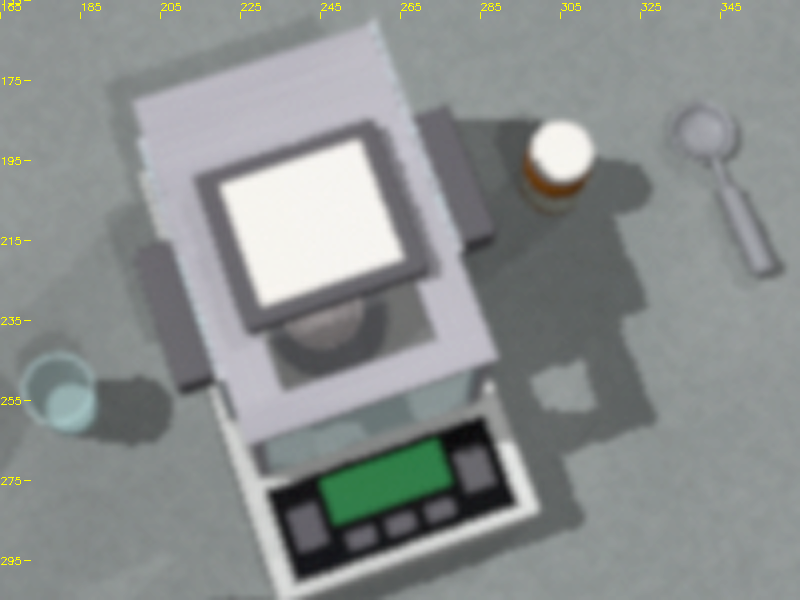

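View pics/topz.png

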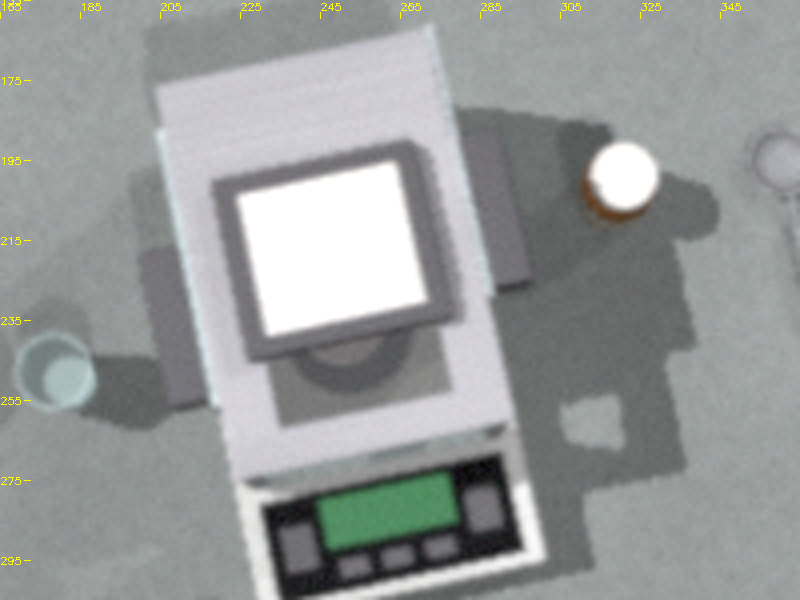

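Both crops show the roof corners, the hatch, and the grip ends clearly. I'll read these in crop coordinates and cast rays: roof RL (133,100)/(157,87), RR (375,22)/(434,27), FR (497,357)/(512,420), FL (250,442)/(236,480).

```bash
cat > geo.py <<'E'
import numpy as np,cv2
from rig import get_image
def ray(d,px,z):
    k=d["k1"]; u=np.linalg.solve(d["mtx"],[*px,1])[:2]; v=u.copy()
    for _ in range(20): v=u/(1+k*(v@v))
    r=d["T"][:3,:3]@[*v,1]; o=d["T"][:3,3]
    return (o+r*(z-o[2])/r[2])[:2]
E
python3 - <<'E'
from geo import *
from scipy.optimize import least_squares
P={"scene":dict(roof=[(133,100),(375,22),(497,357),(250,442)],hatch=[(195,178),(372,121),(432,268),(255,333)],
 lg=[(137,245),(183,392)],rg=[(448,106),(494,236)],beaker=[(58,390)],jar=[(562,152)]),
"top":dict(roof=[(157,87),(434,27),(512,420),(236,480)],hatch=[(213,180),(405,143),(462,318),(250,360)],
 lg=[(139,250),(168,408)],rg=[(492,130),(530,280)],beaker=[(56,371)],jar=[(623,176)])}
Z=dict(roof=.2,hatch=.217,lg=.196,rg=.196,beaker=.075,jar=.085)
W={}
for n in P:
    d=get_image(n)
    W[n]={k:np.array([ray(d,(165+(x+.5)/4-.5,155+(y+.5)/4-.5),Z[k]) for x,y in v]) for k,v in P[n].items()}
M=np.array([(160,88),(160,-88),(-95,-88),(-95,88)])/1e3
def R(a): return np.array([[np.cos(a),-np.sin(a)],[np.sin(a),np.cos(a)]])
for ns in (["scene"],["top"],["scene","top"]):
    f=lambda p:np.concatenate([(M@R(p[2]).T+p[:2]-W[n]["roof"]).ravel() for n in ns])
    s=least_squares(f,[.5,0,.2]);print(ns,s.x,np.abs(s.fun).max())
p=s.x;print(R(p[2]))
for k in Z:
    for n in P: print(k,n,(((W[n][k]-p[:2])@R(p[2]))*1000).round().tolist(), W[n][k].mean(0).round(3))
E
```

```text
['scene'] [0.44754772 0.01597726 0.22516926] 0.0017556725719401825
['top'] [0.44608908 0.01774871 0.21805341] 0.0028608973951991454
['scene', 'top'] [0.44681817 0.01686306 0.2216076 ] 0.0032778631507116296
[[ 0.97554536 -0.21979819]
 [ 0.21979819  0.97554536]]
roof scene [[160.0, 89.0], [161.0, -90.0], [-94.0, -88.0], [-95.0, 85.0]] [0.479 0.023]
roof top [[158.0, 90.0], [160.0, -91.0], [-95.0, -85.0], [-96.0, 89.0]] [0.478 0.025]
hatch scene [[85.0, 66.0], [85.0, -62.0], [-26.0, -65.0], [-30.0, 60.0]] [0.475 0.023]
hatch top [[88.0, 66.0], [86.0, -56.0], [-29.0, -67.0], [-27.0, 65.0]] [0.475 0.025]
lg scene [[59.0, 117.0], [-48.0, 117.0]] [0.427 0.132]
lg top [[58.0, 121.0], [-43.0, 122.0]] [0.427 0.137]
rg scene [[86.0, -118.0], [-13.0, -116.0]] [ 0.508 -0.089]
rg top [[87.0, -113.0], [-11.0, -115.0]] [ 0.509 -0.086]
beaker scene [[10.0, 205.0]] [0.412 0.219]
beaker top [[10.0, 205.0]] [0.412 0.219]
jar scene [[60.0, -207.0]] [ 0.551 -0.172]
jar top [[61.0, -205.0]] [ 0.551 -0.17 ]
```

send_rows --steps '[-1,0,0,0,8.5,-1,0,0,0,8.5,-1,0,0,0,8.5,-1,0,0,0,8.5,-1,0,0,0,8.5,-1,0,0,0,8.5,-1,0,0,0,1,-1,0,0,0,0]' --newtons 40

```text
clock: 1.0
position: [0.2458, 0.5197, 0.2312]
ee_rot: [0.0, 0.624, 0.782, -0.0]
contact_force: [-0.8, 0.5, -0.2]
width: -0.0
gripper_force: 0.0
```

send_rows --steps '[-1,-3.5,1.5,0,0,-1,-3.5,1.5,0,0,-1,-3.5,1.5,0,0,-1,-3.5,1.5,0,0,-1,-3.5,1.5,0,0,-1,-3.5,1.5,0,0,-1,-3.5,1.5,0,0,-1,-3.5,1.5,0,0,-1,-3.5,1.5,0,0,-1,-3.5,1.5,0,0,-1,-3.5,1.5,0,0,-1,0,0,0,0]'

```text
clock: 2.2
position: [0.4943, 0.1769, 0.2312]
ee_rot: [0.001, 0.626, 0.78, -0.0]
contact_force: [-0.7, 1.4, -0.4]
width: 0.0002
gripper_force: 0.0
```

```bash
cat >> geo.py <<'E'
from rig import get_state
p0=np.array([.4468,.0169]);a=.2216
def st():
    s=get_state();q=np.array(s["position"][:2])-p0;c,n=np.cos(a),np.sin(a)
    w,x,y,z=s["ee_rot"]
    f=s["contact_force"]
    print("t",s["clock"],"bal",(1e3*np.array([c*q[0]+n*q[1],-n*q[0]+c*q[1],s["position"][2]])).round(1),"yaw",np.degrees(2*np.arctan2(y,x))-90,"F",[round(float(v),1) for v in (c*f[0]+n*f[1],-n*f[0]+c*f[1],f[2])],"w",s["width"])
E
python3 -c "from geo import *;st();import cv2;cv2.imwrite('pics/w.png',get_image('wrist')['color'][:,:,::-1])"
```

```text
t 2.2 bal [ 81.5 145.7 231.2] yaw 12.54988656557505 F [-0.4, 1.5, -0.4] w 0.00016804891489448153
```

View pics/w.png

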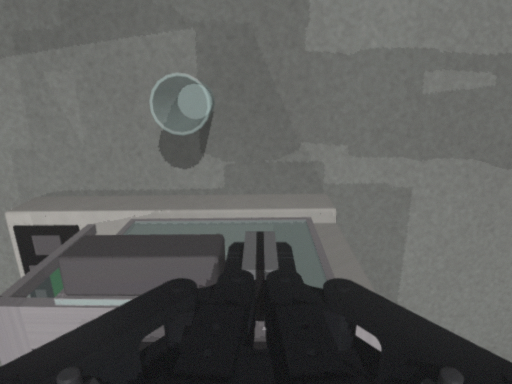

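The wrist view shows the grip's rear end near column 225, with the fingertips (about 262,240) still outboard of it and behind it. The beaker is well clear at (180,100). Next: move in and go down.

send_rows --steps '[-1,-1.8,0.6,0,0,-1,-1.8,0.6,0,0,-1,0,0,0,0,-1,0,0,1.5,0,-1,0,0,1.5,0,-1,0,0,1.5,0,-1,0,0,1.5,0,-1,0,0,0,0]'

```text
clock: 3.05
position: [0.5084, 0.1492, 0.1695]
ee_rot: [-0.002, 0.624, 0.782, -0.002]
contact_force: [-0.5, -0.1, -0.2]
width: 0.0002
gripper_force: 0.0
```

```bash
python3 -c "from geo import *;st()"
```

```text
t 3.05 bal [ 89.2 115.6 169.5] yaw 12.811010392447528 F [-0.5, 0.0, -0.2] w 0.00019820690621782705
```

send_rows --steps '[-1,-0.3,-0.4,0,0,-1,0,-0.4,0,0,-1,0,-0.4,0,0,-1,0,-0.4,0,0,-1,0,-0.4,0,0,-1,0,-0.4,0,0,-1,0,-0.4,0,0,-1,0,-0.4,0,0,-1,0,-0.4,0,0]'

```text
clock: 3.95
position: [0.4767, 0.137, 0.1716]
ee_rot: [0.0, 0.625, 0.781, 0.0]
contact_force: [1.0, -0.1, 0.6]
width: 0.0002
gripper_force: 0.8
```

```bash
python3 -c "from geo import *;st()"
```

```text
t 3.95 bal [ 55.6 110.6 171.6] yaw 12.684391169904202 F [0.9, -0.4, 0.6] w 0.00019136085076225235
```

send_rows --steps '[-1,0,-0.2,0,0,-1,0,-0.2,0,0,-1,0,-0.2,0,0,-1,0,-0.2,0,0,-1,0,-0.2,0,0]'

```text
clock: 4.45
position: [0.4667, 0.1348, 0.1713]
ee_rot: [0.0, 0.625, 0.781, -0.0]
contact_force: [1.7, -0.7, 1.4]
width: 0.0002
gripper_force: 0.8
```

send_rows --steps '[-1,0,-0.2,0,0,-1,0,-0.2,0,0,-1,0,-0.2,0,0]'

```text
clock: 4.75
position: [0.4608, 0.1335, 0.1713]
ee_rot: [0.0, 0.625, 0.781, -0.0]
contact_force: [1.3, -0.6, 0.9]
width: -0.0
gripper_force: 0.8
```

```bash
python3 -c "from geo import *;st()"
```

```text
t 4.75 bal [ 39.3 110.6 171.3] yaw 12.68767262146875 F [1.2, -0.8, 0.9] w -4.705837127433067e-05
```

Still sliding freely. Continuing in small steps and watching the force.

send_rows --steps '[-1,0,-0.2,0,0,-1,0,-0.2,0,0,-1,0,-0.2,0,0]'

```text
clock: 5.05
position: [0.4549, 0.1322, 0.1713]
ee_rot: [0.0, 0.625, 0.781, -0.0]
contact_force: [1.7, -1.4, 0.1]
width: -0.0003
gripper_force: 0.8
```

send_rows --steps '[-1,0,-0.2,0,0,-1,0,-0.2,0,0]'

```text
clock: 5.25
position: [0.451, 0.1314, 0.1712]
ee_rot: [-0.0, 0.625, 0.781, -0.0]
contact_force: [1.2, -0.9, 0.3]
width: -0.0002
gripper_force: 0.8
```

send_rows --steps '[-1,0,-0.2,0,0]'

```text
clock: 5.35
position: [0.4499, 0.1311, 0.1713]
ee_rot: [0.001, 0.625, 0.781, 0.001]
contact_force: [5.6, 0.2, -3.4]
width: -0.0003
gripper_force: 2.7
```

send_rows --steps '[-1,0,-0.2,0,0]'

```text
clock: 5.45
position: [0.4499, 0.1311, 0.1715]
ee_rot: [0.002, 0.625, 0.781, 0.002]
contact_force: [10.3, 1.8, -6.5]
width: -0.0002
gripper_force: 4.9
```

```bash
python3 - <<'E'
from geo import *
st()
c=get_image('top')['color'][155:305,165:365,::-1];cv2.imwrite('pics/l1.png',cv2.convertScaleAbs(cv2.resize(c,None,fx=4,fy=4,interpolation=cv2.INTER_CUBIC),alpha=1.4))
E
```

```text
t 5.45 bal [ 28.1 110.7 171.5] yaw 12.677187019128482 F [10.5, -0.5, -6.5] w -0.00015937224346006333
```

View pics/l1.png

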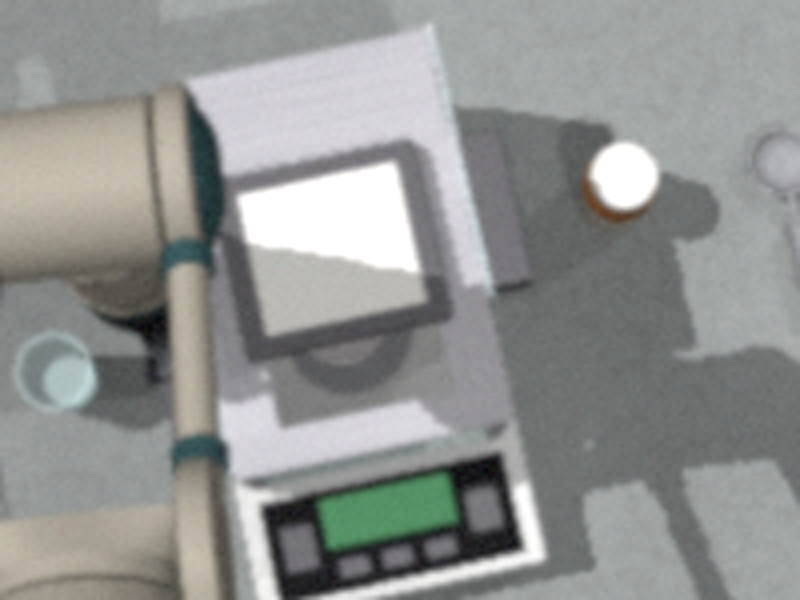

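The door stopped dead: no movement while the force rose to 10 N. That leaves the grip's rear end near 15 mm, which fits a centred pane. Backing off, then rising and moving behind the hatch.

send_rows --steps '[-1,0,0.5,0,0,-1,0,1,0,0,-1,0,1,-1,0,-1,0,0,-2.5,0,-1,0,0,-2.5,0,-1,0,0,-2.5,0,-1,-2.8,1.7,0,0,-1,-2.8,1.7,0,0,-1,-2.8,1.7,0,0,-1,-2.8,1.7,0,0,-1,0,0,0,0,-1,0,0,0,0]'

```text
clock: 6.7
position: [0.5624, 0.0416, 0.2555]
ee_rot: [-0.001, 0.625, 0.781, -0.0]
contact_force: [0.5, -0.2, -0.2]
width: -0.0
gripper_force: 0.0
```

```bash
python3 -c "from geo import *;st()"
```

```text
t 6.7 bal [118.2  -1.3 255.5] yaw 12.613576229638312 F [0.5, -0.3, -0.2] w -9.90840765853034e-06
```

send_rows --steps '[-1,0,0,1,0,-1,0,0,1,0,-1,0,0,1,0,-1,0,0,1,0,-1,0,0,0.5,0,-1,0,0,0,0,-1,0,0,0,0]'

```text
clock: 7.4
position: [0.5627, 0.0418, 0.2114]
ee_rot: [0.0, 0.625, 0.781, 0.0]
contact_force: [-0.6, -0.1, -0.5]
width: -0.0003
gripper_force: 0.0
```

send_rows --steps '[-1,0,-0.3,0,0,-1,0,-0.3,0,0,-1,0,-0.3,0,0,-1,0,-0.3,0,0,-1,0,-0.3,0,0,-1,0,-0.3,0,0,-1,0,-0.3,0,0]'

```text
clock: 8.1
position: [0.5418, 0.037, 0.2114]
ee_rot: [0.0, 0.625, 0.781, 0.0]
contact_force: [-0.5, -0.1, -0.5]
width: 0.0002
gripper_force: 0.0
```

send_rows --steps '[-1,0,-0.2,0,0,-1,0,-0.2,0,0,-1,0,-0.2,0,0,-1,0,-0.2,0,0]'

```text
clock: 8.5
position: [0.5346, 0.0354, 0.2114]
ee_rot: [0.0, 0.625, 0.781, 0.0]
contact_force: [2.0, 0.1, -0.9]
width: -0.0001
gripper_force: 0.8
```

```bash
python3 -c "from geo import *;st()"
```

```text
t 8.5 bal [ 89.7  -1.3 211.4] yaw 12.686391578310236 F [1.9, -0.3, -0.9] w -7.052205959647335e-05
```

send_rows --steps '[-1,0,-0.2,0.1,0,-1,0,-0.2,0.1,0,-1,0,-0.2,0,0,-1,0,-0.2,0,0]'

```text
clock: 8.9
position: [0.5273, 0.0336, 0.2105]
ee_rot: [0.001, 0.625, 0.781, 0.001]
contact_force: [2.7, 0.3, 5.1]
width: -0.0001
gripper_force: 3.5
```

send_rows --steps '[-1,0,-0.2,0,0,-1,0,-0.2,0,0,-1,0,-0.2,0,0]'

```text
clock: 9.2
position: [0.5214, 0.0322, 0.2105]
ee_rot: [0.001, 0.625, 0.781, 0.001]
contact_force: [1.9, 0.7, 4.9]
width: 0.0001
gripper_force: 3.6
```

send_rows --steps '[-1,0,-0.2,0,0,-1,0,-0.2,0,0]'

```text
clock: 9.4
position: [0.5176, 0.0313, 0.2105]
ee_rot: [0.001, 0.625, 0.781, 0.001]
contact_force: [1.1, 0.5, 6.0]
width: 0.0001
gripper_force: 3.6
```

send_rows --steps '[-1,0,-0.2,0,0]'

```text
clock: 9.5
position: [0.5156, 0.0309, 0.2105]
ee_rot: [0.001, 0.625, 0.781, 0.001]
contact_force: [0.6, 0.1, 5.6]
width: -0.0002
gripper_force: 3.6
```

```bash
python3 -c "from geo import *;st()"
```

```text
t 9.5 bal [ 70.2  -1.5 210.5] yaw 12.68563688426876 F [0.6, -0.1, 5.6] w -0.00021382213939433588
```

The upward 5 N suggests the tips are resting on something, so I'll check whether the hatch is really moving.

```bash
python3 - <<'E'
from geo import *
o=[]
for n in("scene","top"):
    c=get_image(n)['color'][165:305,190:310,::-1];o.append(cv2.convertScaleAbs(cv2.resize(c,None,fx=3.3,fy=3.3,interpolation=cv2.INTER_CUBIC),alpha=1.4))
cv2.imwrite('pics/h1.png',np.hstack(o))
E
```

```text
(no output)
```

View pics/h1.png

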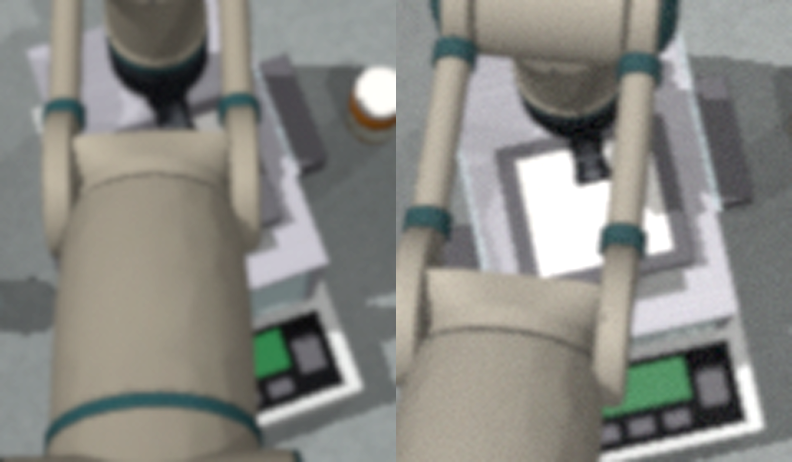

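```bash
python3 - <<'E'
from geo import *
d=get_image("top");c,n=np.cos(a),np.sin(a)
for nm,(x,y) in dict(tip=(592-396,182),FL=(541-396,281),FR=(694-396,258),RL=(498-396,152)).items():
    q=ray(d,(190+x/3.3,165+y/3.3),.217)-p0;print(nm,(1e3*np.array([c*q[0]+n*q[1],-n*q[0]+c*q[1]])).round())
T=d["T"];s=get_state()["position"]
v=(np.array(s)-T[:3,3])@T[:3,:3];u=v[:2]/v[2];u=u*(1+d["k1"]*(u@u));print(d["mtx"][:2,:2]@u+d["mtx"][:2,2])
E
```

```text
tip [21. -1.]
FL [-44.  51.]
FR [-50. -63.]
RL [58. 64.]
[245.88290804 201.56305425]
```

```bash
python3 - <<'E'
from geo import *
w=get_image("wrist");print(w["mount"].round(3))
A=cv2.resize(w["color"][:,:,::-1],(400,300))
c=get_image("top")['color'][170:270,200:300,::-1];B=cv2.resize(c,(400,400),interpolation=cv2.INTER_CUBIC)
cv2.circle(B,(int((245.9-200)*4),int((201.6-170)*4)),3,(0,0,255),1)
o=np.zeros((400,800,3),np.uint8);o[:300,:400]=cv2.convertScaleAbs(A,alpha=1.5);o[:,400:]=cv2.convertScaleAbs(B,alpha=1.5);cv2.imwrite('pics/h2.png',o)
E
```

```text
[[-0.001 -0.959 -0.285  0.072]
 [ 1.    -0.002  0.002 -0.001]
 [-0.002 -0.285  0.959 -0.143]
 [ 0.     0.     0.     1.   ]]
```

View pics/h2.png

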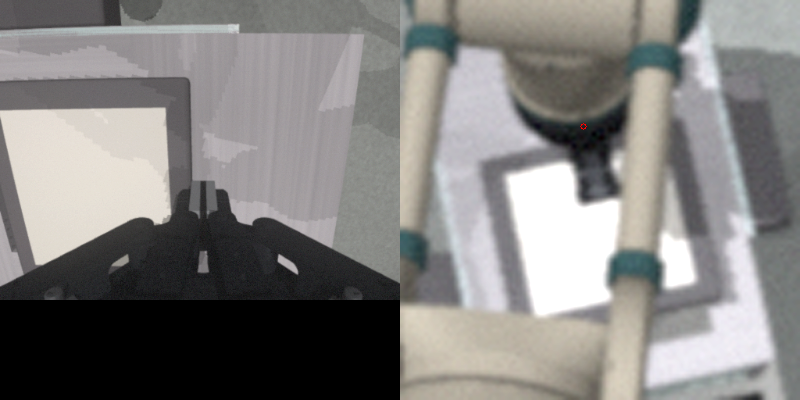

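The wrist view shows the fingertips right at the hatch's rear edge (left panel, about 195,185), pushing properly. The black part over the inlay is gripper linkage. I'll ease the downward load by 1 mm and continue.

send_rows --steps '[-1,0,-0.1,-0.1,0,-1,0,-0.2,0,0]'

```text
clock: 9.95
position: [0.5121, 0.0301, 0.2106]
ee_rot: [0.0, 0.625, 0.781, 0.0]
contact_force: [2.5, 0.4, 2.4]
width: -0.0
gripper_force: 1.7
```

send_rows --steps '[-1,0,-0.2,0,0]'

```text
clock: 10.05
position: [0.51, 0.0296, 0.2106]
ee_rot: [0.0, 0.625, 0.781, 0.0]
contact_force: [1.0, -0.6, 4.1]
width: 0.0001
gripper_force: 1.8
```

send_rows --steps '[-1,0,-0.2,0,0]'

```text
clock: 10.15
position: [0.508, 0.0291, 0.2105]
ee_rot: [0.0, 0.625, 0.781, 0.0]
contact_force: [1.6, -0.7, 4.3]
width: -0.0002
gripper_force: 1.9
```

```bash
python3 -c "from geo import *;st()"
```

```text
t 10.15 bal [ 62.4  -1.5 210.5] yaw 12.686587406156107 F [1.5, -1.0, 4.3] w -0.00019953512174982223
```

send_rows --steps '[-1,0,-0.1,-0.1,0,-1,0,-0.2,0,0]'

```text
clock: 10.35
position: [0.5047, 0.0288, 0.2109]
ee_rot: [-0.0, 0.625, 0.781, -0.0]
contact_force: [2.0, -0.1, 1.1]
width: 0.0
gripper_force: 0.8
```

send_rows --steps '[-1,0,-0.2,0,0]'

```text
clock: 10.45
position: [0.5027, 0.0283, 0.211]
ee_rot: [-0.0, 0.625, 0.781, -0.0]
contact_force: [1.6, -0.3, 0.1]
width: -0.0
gripper_force: 0.8
```

send_rows --steps '[-1,0,-0.2,0,0]'

```text
clock: 10.55
position: [0.5007, 0.0278, 0.211]
ee_rot: [-0.0, 0.625, 0.781, -0.0]
contact_force: [1.1, -0.4, -0.4]
width: -0.0001
gripper_force: 0.8
```

```bash
python3 - <<'E'
from geo import *
st()
w=get_image("wrist");cv2.imwrite('pics/h3.png',cv2.convertScaleAbs(w["color"][:,:,::-1],alpha=1.5))
E
```

```text
t 10.55 bal [ 55.   -1.2 211. ] yaw 12.688790181070686 F [1.0, -0.6, -0.4] w -7.907134088474716e-05
```

View pics/h3.png

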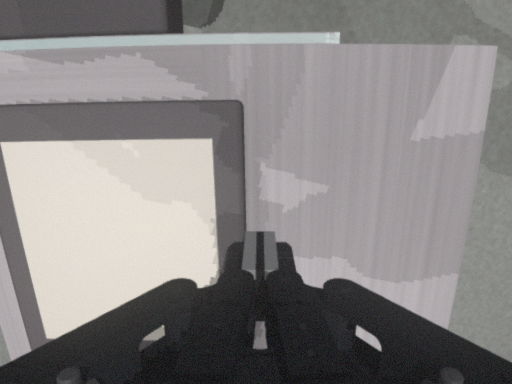

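The hatch's rear edge (column 245) stays against the left finger, so it is sliding along. It hasn't stopped yet, so I continue.

send_rows --steps '[-1,0,-0.2,0,0,-1,0,-0.2,0,0]'

```text
clock: 10.8
position: [0.497, 0.0271, 0.2111]
ee_rot: [-0.0, 0.625, 0.781, -0.0]
contact_force: [1.8, -0.3, -1.3]
width: 0.0002
gripper_force: 0.8
```

send_rows --steps '[-1,0,-0.2,0,0]'

```text
clock: 10.9
position: [0.495, 0.0266, 0.2112]
ee_rot: [-0.0, 0.625, 0.781, 0.0]
contact_force: [2.2, -0.4, -1.9]
width: -0.0
gripper_force: 0.8
```

send_rows --steps '[-1,0,-0.2,0,0]'

```text
clock: 11.0
position: [0.4931, 0.0262, 0.2112]
ee_rot: [-0.0, 0.625, 0.781, 0.0]
contact_force: [2.3, 0.8, -0.7]
width: 0.0001
gripper_force: 0.8
```

send_rows --steps '[-1,0,-0.2,0,0]'

```text
clock: 11.1
position: [0.4912, 0.0257, 0.2113]
ee_rot: [-0.0, 0.625, 0.781, 0.0]
contact_force: [1.8, 0.5, -0.0]
width: 0.0002
gripper_force: 0.8
```

```bash
python3 -c "from geo import *;st()"
```

```text
t 11.1 bal [ 45.2  -1.2 211.3] yaw 12.687996695636144 F [1.8, 0.1, -0.0] w 0.00022629027721406
```

```bash
python3 - <<'E'
from geo import *
c,n=np.cos(a),np.sin(a)
def b(d,px,z):
    q=ray(d,px,z)-p0;return (1e3*np.array([c*q[0]+n*q[1],-n*q[0]+c*q[1]])).round()
d=get_image("top")
for x,y in((280,425),(452,390)): print("opening front",b(d,(165+x/4,155+y/4),.2))
# wrist: pixel -> balance
w=get_image("wrist");s=get_state()
from scipy.spatial.transform import Rotation as Ro
q=s["ee_rot"];T=np.eye(4);T[:3,:3]=Ro.from_quat([q[1],q[2],q[3],q[0]]).as_matrix();T[:3,3]=s["position"]
w["T"]=T@w["mount"];cv2.imwrite("pics/h4.png",w["color"][:,:,::-1])
g=cv2.cvtColor(w["color"],cv2.COLOR_RGB2GRAY)[150:165].mean(0)
e=np.diff(cv2.GaussianBlur(g[None],(0,0),1.5)[0]);
for i in np.argsort(-abs(e))[:12]: print(i,e[i].round(1),b(w,(i,157),.217),b(w,(i,157),.2))
E
```

```text
opening front [-69.  55.]
opening front [-70. -53.]
212 -16.3 [24. 44.] [21. 40.]
3 15.4 [-66.  44.] [-80.  41.]
213 -14.8 [24. 44.] [22. 40.]
2 14.2 [-67.  44.] [-81.  41.]
4 12.8 [-66.  44.] [-79.  41.]
211 -12.7 [23. 44.] [21. 40.]
244 11.8 [37. 44.] [36. 40.]
214 -9.6 [25. 44.] [22. 40.]
1 9.5 [-67.  44.] [-81.  41.]
245 9.5 [38. 44.] [37. 40.]
243 9.4 [37. 44.] [36. 40.]
5 8.2 [-65.  44.] [-79.  41.]
```

The opening runs from x = -70 to +30, so the hatch should stop with its rear edge near 37 mm. It is there now; pushing on to feel the stop.

send_rows --steps '[-1,0,-0.2,0,0]'

```text
clock: 11.3
position: [0.4903, 0.0255, 0.2114]
ee_rot: [0.001, 0.625, 0.781, 0.001]
contact_force: [5.1, 1.8, -3.7]
width: 0.0001
gripper_force: 2.8
```

send_rows --steps '[-1,0,-0.2,0,0]'

```text
clock: 11.4
position: [0.4902, 0.0254, 0.2116]
ee_rot: [0.002, 0.625, 0.781, 0.003]
contact_force: [8.5, 3.0, -5.9]
width: 0.0002
gripper_force: 4.8
```

send_rows --steps '[-1,0,-0.2,0,0]'

```text
clock: 11.5
position: [0.4902, 0.0253, 0.2118]
ee_rot: [0.003, 0.625, 0.781, 0.004]
contact_force: [13.4, 4.4, -6.5]
width: -0.0001
gripper_force: 6.7
```

```bash
python3 -c "from geo import *;st()"
```

```text
t 11.5 bal [ 44.2  -1.3 211.8] yaw 12.654268970804893 F [14.1, 1.4, -6.5] w -5.542504543329026e-05
```

Hatch is at its stop (force to 13 N, no movement). On to the right door.

send_rows --steps '[-1,0,0.8,0,0,-1,0,1.2,0,0,-1,0,0,-2,0,-1,0,0,-2.5,0,-1,-2.8,1.4,0,0,-1,-2.8,1.4,0,0,-1,-2.8,1.4,0,0,-1,-2.8,1.4,0,0,-1,0,0,0,0,-1,0,0,0,0]'

```text
clock: 12.5
position: [0.5841, -0.0684, 0.2554]
ee_rot: [-0.001, 0.625, 0.781, -0.0]
contact_force: [0.1, -0.4, 0.1]
width: -0.0001
gripper_force: 0.0
```

```bash
python3 -c "from geo import *;st()"
```

```text
t 12.5 bal [ 115.2 -113.4  255.4] yaw 12.632270923626365 F [-0.0, -0.4, 0.1] w -0.00010901854551168822
```

send_rows --steps '[-1,0.2,0,1.5,0,-1,0,0,2,0,-1,0,0,2,0,-1,0,0,2,0,-1,0,0,1,0,-1,0,0,0,0,-1,0,0,0,0]'

```text
clock: 13.2
position: [0.584, -0.0659, 0.172]
ee_rot: [0.0, 0.624, 0.781, 0.0]
contact_force: [0.0, 0.7, 1.3]
width: 0.0001
gripper_force: 0.0
```

send_rows --steps '[-1,0,-0.3,0,0,-1,0,-0.3,0,0,-1,0,-0.3,0,0,-1,0,-0.3,0,0,-1,0,-0.3,0,0,-1,0,-0.3,0,0,-1,0,-0.3,0,0,-1,0,-0.3,0,0,-1,0,-0.3,0,0,-1,0,-0.3,0,0]'

```text
clock: 14.2
position: [0.5545, -0.073, 0.1714]
ee_rot: [0.0, 0.625, 0.781, 0.0]
contact_force: [1.9, 0.5, 1.1]
width: -0.0
gripper_force: 0.8
```

```bash
python3 -c "from geo import *;st()"
```

```text
t 14.2 bal [  85.3 -111.4  171.4] yaw 12.688654585530514 F [2.0, 0.1, 1.1] w -4.2339935928270034e-05
```

Contact made. The stop is expected near TCP x = 28.

send_rows --steps '[-1,0,-0.3,0,0,-1,0,-0.3,0,0,-1,0,-0.3,0,0,-1,0,-0.3,0,0,-1,0,-0.3,0,0,-1,0,-0.3,0,0,-1,0,-0.3,0,0,-1,0,-0.3,0,0,-1,0,-0.3,0,0,-1,0,-0.3,0,0,-1,0,-0.3,0,0,-1,0,-0.3,0,0]'

```text
clock: 15.4
position: [0.5192, -0.0808, 0.1712]
ee_rot: [-0.0, 0.625, 0.781, 0.0]
contact_force: [1.9, 0.1, -0.3]
width: 0.0002
gripper_force: 0.8
```

send_rows --steps '[-1,0,-0.2,0,0,-1,0,-0.2,0,0,-1,0,-0.2,0,0,-1,0,-0.2,0,0,-1,0,-0.2,0,0]'

```text
clock: 15.9
position: [0.5095, -0.083, 0.1713]
ee_rot: [-0.0, 0.625, 0.781, 0.0]
contact_force: [2.2, 0.3, 0.1]
width: -0.0001
gripper_force: 0.8
```

send_rows --steps '[-1,0,-0.2,0,0,-1,0,-0.2,0,0]'

```text
clock: 16.1
position: [0.5056, -0.0839, 0.1713]
ee_rot: [-0.0, 0.625, 0.781, 0.0]
contact_force: [2.5, -0.2, -1.2]
width: -0.0002
gripper_force: 0.8
```

send_rows --steps '[-1,0,-0.2,0,0]'

```text
clock: 16.2
position: [0.5037, -0.0843, 0.1713]
ee_rot: [-0.0, 0.625, 0.781, 0.0]
contact_force: [2.7, -0.3, -0.2]
width: -0.0
gripper_force: 0.8
```

```bash
python3 -c "from geo import *;st()"
```

```text
t 16.2 bal [  33.2 -111.2  171.3] yaw 12.688890664478421 F [2.6, -0.9, -0.2] w -3.40388242632681e-06
```

send_rows --steps '[-1,0,-0.2,0,0]'

```text
clock: 16.3
position: [0.5017, -0.0847, 0.1713]
ee_rot: [-0.0, 0.625, 0.781, 0.0]
contact_force: [1.9, -0.7, -0.1]
width: -0.0003
gripper_force: 0.8
```

send_rows --steps '[-1,0,-0.2,0,0]'

```text
clock: 16.4
position: [0.5006, -0.085, 0.1714]
ee_rot: [0.001, 0.625, 0.781, 0.001]
contact_force: [5.4, 0.9, -4.0]
width: 0.0001
gripper_force: 2.9
```

send_rows --steps '[-1,0,-0.2,0,0]'

```text
clock: 16.5
position: [0.5006, -0.0851, 0.1715]
ee_rot: [0.002, 0.625, 0.781, 0.003]
contact_force: [9.5, 2.4, -6.3]
width: -0.0004
gripper_force: 5.3
```

send_rows --steps '[-1,0,-0.2,0,0]'

```text
clock: 16.6
position: [0.5006, -0.0851, 0.1716]
ee_rot: [0.003, 0.625, 0.78, 0.004]
contact_force: [14.2, 3.2, -8.7]
width: -0.0002
gripper_force: 7.4
```

```bash
python3 -c "from geo import *;st()"
```

```text
t 16.6 bal [  30.  -111.3  171.6] yaw 12.604708920959723 F [14.5, 0.0, -8.7] w -0.00023674755685784967
```

Right door is at its stop too. Retreating and taking a final look.

send_rows --steps '[-1,0,0.8,0,0,-1,0,1.2,0,0,-1,0,0,-3,0,-1,0,0,-3,0,-1,0,0,-3,0,-1,-4,0,0,0,-1,-4,0,0,0,-1,-4,0,0,0,-1,-4,0,0,0,-1,-4,0,0,0,-1,-4,0,0,0,-1,-4,0,0,0]'

```text
clock: 17.8
position: [0.577, -0.356, 0.2608]
ee_rot: [-0.001, 0.625, 0.781, -0.0]
contact_force: [0.4, -0.5, 0.2]
width: 0.0001
gripper_force: 0.0
```

```bash
python3 - <<'E'
from geo import *
st()
c=get_image('top')['color'][155:305,165:365,::-1];cv2.imwrite('pics/f.png',cv2.convertScaleAbs(cv2.resize(c,None,fx=4,fy=4,interpolation=cv2.INTER_CUBIC),alpha=1.4))
E
```

```text
t 17.8 bal [  45.1 -392.4  260.8] yaw 12.6864657876272 F [0.3, -0.6, 0.2] w 5.267624060442148e-05
```

View pics/f.png

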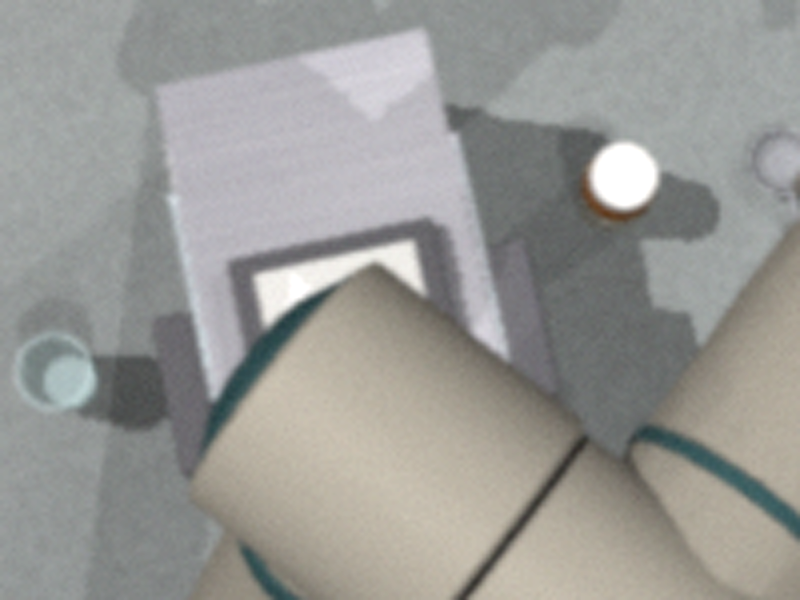

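The two grips' rear ends, (155,320) and (522,238), lie parallel to the roof's rear edge, so both doors are equally shut. The hatch has moved forward onto its stop, and the beaker (56,371) and jar (623,176) haven't moved.

```bash
python3 -c "from rig import *;print(sign_off())"
```

```text
the job is handed in; nothing more can be done
None
```

The left door, right door and top hatch are all pushed shut against their stops and the job is handed in at about 18 s. The beaker, jar and the visible part of the spoon look unmoved; the dish was hidden under the hatch and not checked.

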